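Dispense one insulating washer into the kit tray

ROBOT

A 7-joint arm with a two-finger parallel gripper is mounted at the origin on the work surface. World frame = base frame: x ahead of the robot, y to its left, z up, the work surface at z = 0. Lengths are in m, angles in rad, forces in N, time in s.
With the tool pointing down it reaches from about 0.4 to 0.85 m from the base axis. Payload 4.5 kg.
Tool frame: the origin (TCP) lies where the fingers leave the gripper's body, on its centre line; the fingertips stand 64 mm ahead of it and the grasp point (between the pads) lies 45 mm ahead of it; z points along the fingers, y is the direction in which the jaws open and shut (so a half turn about z gives the same grasp; the last joint's range is limited). The gripper opens to 88 mm and grips with 3 to 60 N. Pads are 18 mm wide; open, the fingers measure 123 mm over their backs; the gripper's body (75 mm by 187 mm) begins 45 mm behind the grasp point.
Start: joints at [-1.297, 0.689, -0.195, 1.565, 0.157, 0.902, -0.215], TCP at [0.148, 0.607, 0.303] pointing down, gripper open.
Joint ranges: [-3.01, 3.01], [-0.46, 2.08], [-1.47, 1.51], [0.13, 2.56], [-1, 4.14], [0.04, 2.09], [-2.66, 2.66]. Speed limits (rad/s): [2.57, 2.57, 3.14, 3.14, 3.14, 3.14, 3.14].

INTERFACE

Orientations are given as a unit quaternion [x, y, z, w].
In Python, from plant import monitor, snapshot, workorder, finder gives the robot as it stands.
- The arm moves only by the tool carry_out, never from a script. Its argument "motion" is one flat list of numbers, 6 for each row, row after row: the shift along the tool's x, y, z in cm, then the turn, a rotation vector about the tool's x, y, z in rad. In form: [x, y, z, rx, ry, rz, x, y, z, rx, ry, rz, ...]. A call has 1 to 8 rows; each row shifts and turns the commanded pose from where the row before left it, along the tool's axes as they then stand; what a row does not reach is not made up. A row lasts 1/8 s, in which the tool goes at most 62.5 mm and 10.7 degrees, less where a joint would pass 70% of its speed; a pose out of reach is approached as far as the arm can. A call with a gripper value outside its range is refused whole. "hand" is the finger opening in cm, from 0 to 8.81, set as the call begins (left out, the last holds). The fingers move at their own pace and stop on an object; "grip_force" is the grip in N (left out, the last holds). Time passes only in rows, so rows that do not move let the fingers close. It gives the time, the measured TCP pose, the force and the opening at its end, in the units of the state.
- monitor.get_state(): the state, without advancing time (a new reading comes with each control period).
- snapshot(name): name is "side" or "top" or "wrist"; returns a dict with "frame" (420x560x3 uint8, red, green, blue), "range_z" (420x560 float32, m along the optical axis (not along the pixel's ray), 0 where there is no reading), "fx", "fy", "cx", "cy" (pixels), "D" ([k1, k2, p1, p2, k3] as OpenCV has them; the pictures are not rectified), "rvec" (rotation vector, rad) and "tvec" (3), from world to camera coordinates, as OpenCV has them; the wrist camera has in their place "hand_eye" (4x4, takes a point from camera to tool coordinates, whose origin is the TCP and whose axes are the flange's). Camera axes: x right, y down, z forward; pixel columns grow to the right and rows downward; lengths in m; the calibration is good to about 2 mm. A picture is of the moment at which its call begins: read the wrist's pose just before it.
- workorder.finish_job(): hands the job in, once; it reports no verdict.
Trained networks look in a picture, given as the dict that the camera call returned (one of the last four; its "shot" number tells which), for a name from the list of things; names that differ only in an ending like _2 or _b are one class to them, and where a whole thing is asked for, a point or a joint stands for the part that bears it (a point fixed in the world has none). Each returns a list of dicts, best first, with "p" (0 to 1); they miss things now and then, are a little off and sometimes report something else, mostly with a low value. They report only what shows in the picture. A call takes as long as a camera call. They do not tell look-alikes from the thing itself.
- finder.masks_of(picture, thing): "pixels" (420x560 bool, what is visible of it) and "extent" ([left, top, right, bottom] in pixels, round what is visible of it).
The state is a dict: "clock": time; "q": joint angles; "qd": joint speeds; "joint_torque": joint torques, N m; "tool_pos": TCP position; "eef_rot": TCP orientation; "contact_force": force on the tool from outside, world axes, zero at the start; "moment": the same for the moment, N m; "opening": opening from 0.0 (shut) to 1.0 (fully open).
Only numpy, scipy, OpenCV 4.12 (cv2) and the standard library are available. Lean on these libraries where they do the work, as an engineer would, in place of code of your own. Each camera call takes 0.05 s, during which the arm holds its last target. There are 200 camera calls.

TASK

Press the black plunger of the washer dispenser fully down once and let it spring back up, so that just one red-brown insulating washer comes out onto the delivery plate; then push that washer sideways along the plate with the fingertips, off the plate's edge, so that it drops into the blue kit tray. Nothing is picked up, and everything else stays where it is: the other washers in the magazine, both trays and what lies in them, the spray can, the terminal block and the spanner.

Things in the scene. Friction and masses are not known exactly. Their poses are not given: they have to be found in the camera images.
- dispenser: Washer dispenser bolted to the bench: blue-grey casting, 250 mm long (its x -100 to +150), 64 mm wide. Origin on the bench below the magazine's centre; z up; the outlet lies towards -x, the plunger towards +x. Plunger housing behind the magazine: x 61 to 145, y -28 to +28, top 85 mm up. A yellow bell crank on its -y side links plunger and slide blade.
- plunger_top (a point): Centre of the top of the plunger's black mushroom head (36 mm across, flat top 30 mm across), 80 mm from the dispenser origin along its +x and 131 mm above the bench at rest; it goes straight down when pressed.
- plunger (a joint): Travel of the plunger in m: 0 is up (at rest), 0.024 fully down against a hard stop. A spring pushes it back up: about 3.5 N at the top, 7.5 N at the bottom, damped 25 N s/m. Press it all the way down: short of about 0.020 the washer does not leave the magazine properly.
- magazine (a point): On the magazine's axis, 50 mm above the bench. The magazine (4 rods, 2 collars, outer radius 30 mm, 61 to 89 mm above the bench) holds the stack. A full press drives a flat blade that pushes the lowest washer out along the dispenser's -x until its centre is about 59 mm from this axis; when the plunger is let go the blade draws back and the stack drops one washer.
- plate_center (a point): Centre of the top of the light metal delivery plate, 50 mm above the bench, 64 mm from the dispenser origin along its -x; axes as the dispenser's. The plate is 82 mm (x) by 100 mm (y), 6 mm thick, and overhangs the casting by 18 mm on both sides. Its front edge has a lip 6 mm high; its left and right edges are open.
- washer1: Lowest of four equal red-brown insulating washers: outside 40 mm, hole 17 mm, 8 mm thick, about 14 g. It is the one that comes out. Origin at the centre of its underside.
- washer2: Second washer from the bottom, same size, stacked on washer1; after the press it drops onto the slide bed (50 mm above the bench) in washer1's place. Origin at the centre of its underside.
- washer3: Third washer, same size, on washer2. Origin at the centre of its underside.
- washer4: Top washer, same size, on washer3. Origin at the centre of its underside.
- washer1_center (a point): Middle of washer1 (centre of its hole, half way through its thickness).
- kit_tray: Blue open kit tray, 160 mm (its x) by 120 mm (its y), 28 mm high, walls and floor 3 mm, loose, 0.35 kg. Stands on the dispenser's left (+y) or right (-y), nearly parallel to it, its near wall under the overhang of the delivery plate. Two brass nuts lie in the end away from the outlet. Origin at the centre of its underside.
- scrap_tray: Red open scrap tray of the same size, loose, on the other side of the dispenser, with a rusty scrap nut in it. Origin at the centre of its underside. The washer must not go here.
- nut1: Brass hexagon nut, 24 mm across flats, 13 mm high, lying in the kit tray. Origin at the centre of its underside.
- nut2: Second brass nut, the same, in the kit tray.
- scrap_nut: Rusty dark brown hexagon nut, 30 mm across flats, 16 mm high, lying in the scrap tray. Origin at the centre of its underside.
- spray_can: Standing yellow spray can with a white band and red cap, 52 mm across, 165 mm tall, loose. Origin at the centre of its underside.
- terminal: White porcelain terminal block with six brass posts, 50 by 90 mm, 40 mm high, loose. Origin at the centre of its underside.
- spanner: Steel spanner about 170 mm long lying on the bench, loose. Origin near the middle of its length, on the bench.
There are look-alikes about, which are no part of the job. Several things have the shape of the kit_tray; the one meant has the colours described above.

How it is judged:
By the outcome, as a careful person would: the job done as asked, in the order asked, and still so for the second after the job is handed in, with the robot touching nothing.
It also fails if it takes over 40 s, if anything falls off the work surface, if the arm or the gripper's body presses on something with over 40 N, if the wrist force passes 120 N, or if a joint passes its speed limit or range.

## Working session

There is one attempt and no reset: what is moved stays moved. The work goes in short steps, Python scripts to look and compute and a tool call to move; the robot and the scene stay as the last step left them, time stands still between calls to the robot, and variables do not carry over. Pictures are saved under pics/ and viewed, about 8 in all and at most 12, crops included, and the job is handed in when it is done.

Besides the shell and the picture viewer there is one more tool, called in YAML: its name, and indented under it one key for each argument. carry_out: Moves the arm, as the interface text tells. Its arguments: {"type":"object","properties":{"motion":{"type":"array"},"hand":{"type":"number"},"grip_force":{"type":"number"}},"required":["motion"]}

```bash
ls; mkdir -p pics; cat > h.py <<'E'
import numpy as np,cv2
from scipy.spatial.transform import Rotation as R
from plant import monitor,snapshot,workorder,finder
def cloud(s,st=None):
    """world xyz per pixel (420,560,3), nan where no depth"""
    st=st or monitor.get_state()
    K=np.array([[s['fx'],0,s['cx']],[0,s['fy'],s['cy']],[0,0,1.]])
    v,u=np.mgrid[:420,:560]
    n=cv2.undistortPoints(np.stack([u,v],-1).reshape(-1,1,2).astype(float),K,np.array(s['D'],float)).reshape(420,560,2)
    z=s['range_z'].astype(float).copy(); z[z==0]=np.nan
    P=np.concatenate([n*z[...,None],z[...,None]],-1)
    if 'hand_eye' in s:
        H=np.array(s['hand_eye']);P=P@H[:3,:3].T+H[:3,3]
        return P@R.from_quat(st['eef_rot']).as_matrix().T+np.array(st['tool_pos'])
    Rm=cv2.Rodrigues(np.array(s['rvec'],float))[0]
    return (P-np.array(s['tvec']).reshape(3))@Rm
E
python3 - <<'E'
from h import *
st=monitor.get_state();print(st)
T=snapshot('top');S=snapshot('side')
im=np.vstack([T['frame'],S['frame']])
cv2.imwrite('pics/a.png',T['frame'][...,::-1]);cv2.imwrite('pics/b.png',S['frame'][...,::-1])
for nm,s in(('top',T),('side',S)):
    C=cloud(s)
    for t in ['dispenser','plunger_top','plate_center','magazine','washer1','kit_tray','scrap_tray','spray_can','terminal','spanner']:
        for d in finder.masks_of(s,t)[:3]:
            p=C[d['pixels']]
            print(nm,t,round(d['p'],2),np.round(d['extent']),np.round(np.nanmedian(p,0),3),np.round(np.nanpercentile(p[:,2],98),3))
E
```

```text
pics
{'clock': 0.0, 'q': array([-1.29719656,  0.68997727, -0.19447891,  1.56631083,  0.15727838,
        0.9025038 , -0.21509114]), 'qd': array([ 0.00133964,  0.00116518,  0.00044214, -0.00030069,  0.00077708,
       -0.00033925, -0.00264396]), 'joint_torque': array([-8.20214791e-05, -5.27553070e+01, -1.26661051e+00, -1.53419030e+01,
       -5.25708112e-02,  6.73777584e-03,  1.88115719e-04]), 'tool_pos': array([0.14837616, 0.60661466, 0.30192207]), 'eef_rot': array([ 1.19588586e-01,  9.92823121e-01, -9.05393787e-04, -4.00213254e-05]), 'contact_force': array([-0.41027922,  0.66796627, -0.54329978]), 'moment': array([-0.01009243, -0.02488975,  0.02204765]), 'opening': 1.00066037768419}
top dispenser 0.85 [258. 159. 319. 269.] [0.564 0.013 0.053] 0.131
top dispenser 0.46 [312. 205. 319. 220.] [ 0.587 -0.059  0.016] 0.021
top plunger_top 0.44 [276. 181. 291. 192.] [0.634 0.02  0.13 ] 0.135
top plate_center 0.75 [256. 161. 317. 270.] [0.568 0.013 0.053] 0.131
top magazine 0.72 [254. 160. 316. 272.] [0.566 0.013 0.053] 0.131
top washer1 0.49 [276. 216. 300. 229.] [0.554 0.008 0.082] 0.086

[... 659 characters left out ...]
.025 0.131] 0.135
side plate_center 0.63 [232. 182. 338. 241.] [0.587 0.034 0.053] 0.131
side magazine 0.78 [229. 181. 338. 241.] [0.588 0.034 0.053] 0.131
side washer1 0.52 [286. 199. 296. 207.] [0.559 0.003 0.083] 0.088
side kit_tray 0.72 [277. 176. 337. 208.] [ 0.531 -0.142  0.006] 0.031
side kit_tray 0.63 [178. 149. 242. 198.] [ 0.833 -0.129  0.007] 0.03
side kit_tray 0.61 [358. 172. 429. 228.] [ 0.315 -0.163  0.006] 0.03
side scrap_tray 0.91 [264. 231. 340. 283.] [0.502 0.1   0.006] 0.03
side spray_can 0.96 [217. 214. 242. 281.] [0.646 0.201 0.105] 0.167
side terminal 0.85 [272. 280. 303. 324.] [0.506 0.244 0.024] 0.043
side spanner 0.9 [260. 159. 314. 169.] [ 0.65  -0.238  0.008] 0.013
```

```bash
python3 - <<'E'
import cv2
a=cv2.imread('pics/a.png');cv2.imwrite('pics/a2.png',cv2.resize(a[70:380,150:430],None,fx=2,fy=2,interpolation=cv2.INTER_CUBIC)[:600])
b=cv2.imread('pics/b.png');cv2.imwrite('pics/b2.png',cv2.resize(b[140:330,165:435],None,fx=2.9,fy=2.9,interpolation=cv2.INTER_CUBIC))
E
```

```text
(no output)
```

View pics/a2.png

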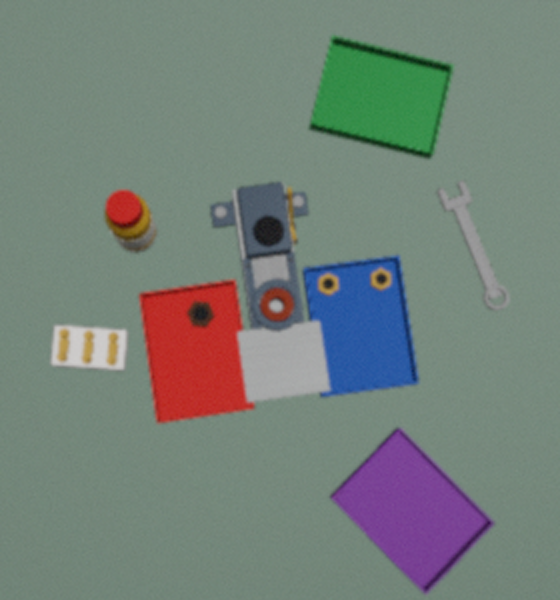

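View pics/b2.png

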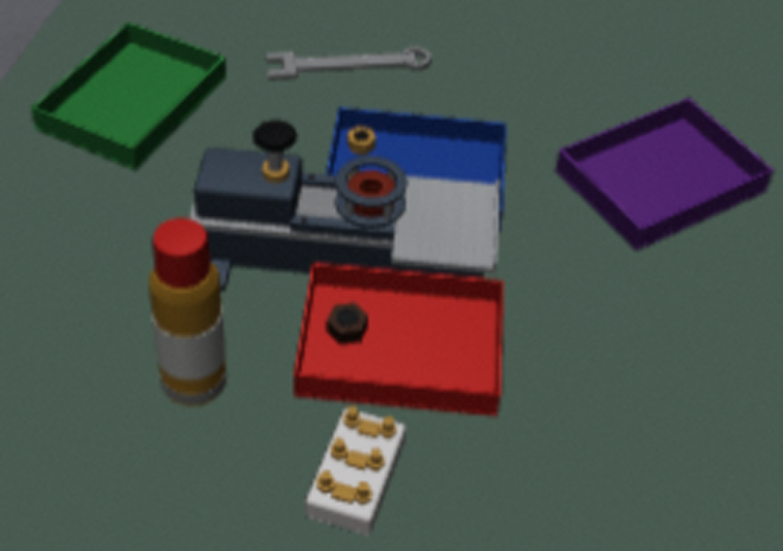

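The side view shows three trays of the kit-tray shape: green (crop 130,95), purple (665,175) and blue (420,150). The blue one is meant: its near wall is under the plate and it holds brass nuts (one visible at 360,138, both in the top view at 328,283 and 381,278). It is on the dispenser's -y side, and red is on +y. These enlarged crops confirm that. Next I need exact positions.

```bash
python3 - <<'E'
from h import *
o={}
for nm in('top','side'):
    s=snapshot(nm);C=cloud(s);f=s['frame'].astype(int)
    near=(abs(C[...,0]-.56)<.15)&(abs(C[...,1]-.01)<.12)
    pl=C[near&(C[...,2]>.122)&(C[...,2]<.14)]
    (c,r)=cv2.minEnclosingCircle(pl[:,:2].astype(np.float32))
    print(nm,'plunger',len(pl),np.median(pl,0).round(4),np.round(c,4),round(r,4),(pl[:,:2].min(0)+pl[:,:2].max(0))/2)
    m=near&(f.min(-1)>110)&(abs(C[...,2]-.05)<.008)&(C[...,0]<.56)
    m=cv2.morphologyEx(m.astype(np.uint8),cv2.MORPH_OPEN,np.ones((3,3)))>0
    p=C[m];print('plate',len(p),cv2.minAreaRect(p[:,:2].astype(np.float32)),np.median(p[:,2]))
    col=near&(C[...,2]>.078)&(C[...,2]<.1)&(C[...,0]<.59)
    p=C[col];print('collar',len(p),cv2.minEnclosingCircle(p[:,:2].astype(np.float32)))
    for t,mm in(('blue',(f[...,2]>f[...,0]+50)&(f[...,2]>f[...,1]+40)&(C[...,2]<.04)&near | ((f[...,2]>f[...,0]+50)&(f[...,2]>f[...,1]+40)&(abs(C[...,0]-.54)<.12)&(abs(C[...,1]+.12)<.12))),):
        p=C[mm];print(t,len(p),cv2.minAreaRect(p[:,:2].astype(np.float32)))
        w=p[p[:,2]>.022];print('rim',len(w),cv2.minAreaRect(w[:,:2].astype(np.float32)))
E
```

```text
top plunger 187 [0.6335 0.0197 0.1303] [0.6339 0.0197] 0.0177 [0.6340081  0.01969445]
plate 1453 ((0.5031542181968689, 0.00020796433091163635), (0.11112408339977264, 0.10003361105918884), 8.476633071899414) 0.04978241971281483
collar 436 ((0.5548803806304932, 0.008250650018453598), 0.029885148629546165)
blue 2736 ((0.5364096760749817, -0.09742002934217453), (0.15892678499221802, 0.11954285949468613), 8.098737716674805)
rim 197 ((0.535987138748169, -0.0975741297006607), (0.1580212116241455, 0.11958250403404236), 8.181008338928223)
side plunger 134 [0.6337 0.025  0.132 ] [0.634  0.0235] 0.0181 [0.63508274 0.02417281]
plate 937 ((0.49130842089653015, -0.0033695027232170105), (0.08447472006082535, 0.10336224734783173), 6.568036079406738) 0.05140608855881442
collar 316 ((0.5556255578994751, 0.010149701498448849), 0.03055855818092823)
blue 740 ((0.5359678864479065, -0.08727692067623138), (0.15812596678733826, 0.14434677362442017), 9.773848533630371)
rim 67 ((0.5357733964920044, -0.08705984801054001), (0.15853939950466156, 0.1428997963666916), 10.356524467468262)
```

```bash
cat >> h.py <<'E'
YAW=0.146; O=np.array([.555,.0085])
D=np.array([[np.cos(YAW),-np.sin(YAW)],[np.sin(YAW),np.cos(YAW)]])
def dw(x,y): return O+D@[x,y]          # dispenser -> world
def plan(xy,z,n,nr=None,st=None):
    """rows to a tool-down pose with jaws along the dispenser's x"""
    st=st or monitor.get_state(); p=np.array(st['tool_pos']); r=R.from_quat(st['eef_rot'])
    y=np.array([np.cos(YAW),np.sin(YAW),0]); zz=np.array([0,0,-1.])
    G=R.from_matrix(np.stack([np.cross(y,zz),y,zz],1)); g=np.array([*xy,z]); rows=[]
    for i in range(n):
        k=n-i
        d=np.round(r.inv().apply((g-p)/k)*100,2); p=p+r.apply(d/100)
        w=np.round((r.inv()*G).as_rotvec()/max((nr or n)-i,1),3); r=r*R.from_rotvec(w)
        rows.append([*d,*w])
    for q in range(0,n,8): print(np.array(rows[q:q+8]).tolist())
    print('goal',g.round(4),'end',p.round(4))
E
python3 -c "
from h import *
plan(dw(.08,0),.29,16)"
```

```text
[[-3.82, -2.84, 0.08, 0.0, -0.0, 0.074], [-4.02, -2.55, 0.08, 0.0, -0.0, 0.074], [-4.2, -2.25, 0.08, 0.0, -0.0, 0.074], [-4.35, -1.93, 0.08, 0.0, -0.0, 0.074], [-4.48, -1.61, 0.08, 0.0, -0.0, 0.074], [-4.59, -1.27, 0.08, 0.0, -0.0, 0.074], [-4.67, -0.93, 0.08, 0.0, -0.0, 0.074], [-4.73, -0.58, 0.08, 0.0, -0.0, 0.074]]
[[-4.76, -0.23, 0.08, 0.0, -0.0, 0.074], [-4.76, 0.13, 0.08, 0.0, -0.0, 0.074], [-4.74, 0.48, 0.08, 0.0, -0.0, 0.074], [-4.69, 0.83, 0.08, 0.0, -0.0, 0.074], [-4.61, 1.17, 0.08, 0.0, -0.0, 0.074], [-4.52, 1.51, 0.08, 0.0, -0.0, 0.074], [-4.39, 1.83, 0.08, 0.0, -0.0, 0.075], [-4.24, 2.16, 0.07, 0.0, -0.0, 0.074]]
goal [0.6341 0.0201 0.29  ] end [0.6341 0.0202 0.29  ]
```

carry_out:
  motion: [-3.8,-2.8,0.1,0,0,0.074,-4.0,-2.6,0.1,0,0,0.074,-4.2,-2.2,0.1,0,0,0.074,-4.4,-1.9,0.1,0,0,0.074,-4.5,-1.6,0.1,0,0,0.074,-4.6,-1.3,0.1,0,0,0.074,-4.7,-0.9,0.1,0,0,0.074,-4.7,-0.6,0.1,0,0,0.074]
  hand: 0
  grip_force: 20

```text
clock: 2.2
tool_pos: [0.3928, 0.3128, 0.2949]
eef_rot: [0.405, 0.914, 0.0, 0.0]
contact_force: [0.1, 1.1, -0.6]
opening: 0.115
```

carry_out:
  motion: [-4.8,-0.2,0.1,0,0,0.074,-4.8,0.1,0.1,0,0,0.074,-4.7,0.5,0.1,0,0,0.074,-4.7,0.8,0.1,0,0,0.074,-4.6,1.2,0.1,0,0,0.074,-4.5,1.5,0.1,0,0,0.074,-4.4,1.8,0,0,0,0.074,-4.2,2.2,0,0,0,0.074]

```text
clock: 3.2
tool_pos: [0.6359, 0.0196, 0.2888]
eef_rot: [0.654, 0.756, 0.0, -0.0]
contact_force: [0.0, 0.4, 0.4]
opening: 0.004
```

```bash
python3 -c "
from h import *
s=monitor.get_state();print(s['clock'],s['q'].round(2),s['tool_pos'],s['contact_force'],s['opening'])
plan(dw(.08,0),.21,5)"
```

```text
3.2 [-0.14  0.72  0.06  1.55 -0.05  0.87  0.09] [0.63589354 0.01959624 0.28878158] [0.00615163 0.41412298 0.41368778] 0.004348491507832597
[[0.02, -0.03, 1.58, 0.0, -0.0, -0.0], [0.01, -0.03, 1.57, 0.0, -0.0, -0.0], [0.02, -0.04, 1.58, 0.0, -0.0, -0.0], [0.01, -0.03, 1.57, 0.0, -0.0, -0.001], [0.02, -0.04, 1.58, 0.0, -0.0, -0.0]]
goal [0.6341 0.0201 0.21  ] end [0.6341 0.0202 0.21  ]
```

carry_out:
  motion: [0,-0.1,2.0,0,0,0,0,-0.1,2.0,0,0,0,0,0,2.0,0,0,0,0,0,2.0,0,0,0,0,0,0.4,0,0,0,0,0,0,0,0,0]

```text
clock: 3.95
tool_pos: [0.6332, 0.0206, 0.205]
eef_rot: [0.653, 0.757, 0.0, 0.0]
contact_force: [-0.5, 0.6, -0.4]
opening: 0.005
```

```bash
python3 - <<'E'
from h import *
s=snapshot('side');f=s['frame'][140:260,200:380]
cv2.imwrite('pics/c.png',cv2.resize(f,None,fx=4,fy=4,interpolation=cv2.INTER_CUBIC)[...,::-1]);print(monitor.get_state()['tool_pos'])
E
```

```text
[0.63348093 0.02054632 0.20541392]
```

View pics/c.png

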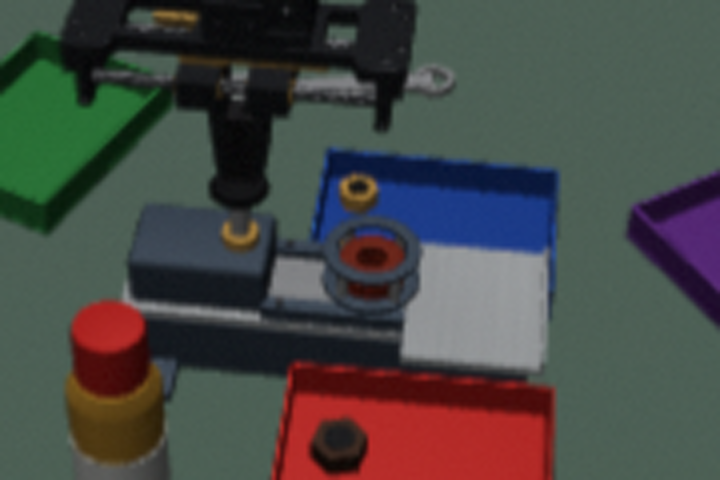

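The closed fingertips are centred over the mushroom head (crop 238,180). Now I press.

carry_out:
  motion: [0,0,0.6,0,0,0,0,0,0.6,0,0,0,0,0,0.6,0,0,0,0,0,0.5,0,0,0,0,0,0.5,0,0,0,0,0,0.4,0,0,0,0,0,0,0,0,0]

```text
clock: 4.88
tool_pos: [0.6335, 0.0206, 0.1733]
eef_rot: [0.653, 0.757, 0.001, 0.0]
contact_force: [-0.2, 0.3, 6.0]
opening: 0.003
```

carry_out:
  motion: [0,0,0.2,0,0,0,0,0,0.1,0,0,0,0,0,0,0,0,0]

```text
clock: 5.25
tool_pos: [0.6335, 0.0205, 0.1715]
eef_rot: [0.653, 0.757, 0.001, 0.001]
contact_force: [-2.7, 0.7, 13.3]
opening: 0.006
```

The force of 13 N is above the 7.5 N spring force, so the plunger is at its stop. I'll release it and look.

carry_out:
  motion: [0,0,-0.6,0,0,0,0,0,-0.8,0,0,0,0,0,-0.8,0,0,0,0,0,-1.5,0,0,0,0,0,-2.0,0,0,0,0,0,-2.0,0,0,0,0,0,-2.0,0,0,0,0,0,0,0,0,0]
  hand: 1.6

```text
clock: 6.25
tool_pos: [0.6335, 0.0204, 0.2684]
eef_rot: [0.653, 0.757, 0.001, 0.001]
contact_force: [-0.5, -0.3, -0.9]
opening: 0.183
```

```bash
python3 - <<'E'
from h import *
s=snapshot('side');f=s['frame'];C=cloud(s)
cv2.imwrite('pics/d.png',cv2.resize(f[140:260,200:380],None,fx=4,fy=4,interpolation=cv2.INTER_CUBIC)[...,::-1])
def red(s,nm):
    f=s['frame'].astype(int);C=cloud(s)
    m=(f[...,0]>f[...,1]+35)&(abs(C[...,2]-.057)<.006)&(abs(C[...,0]-.5)<.06)&(abs(C[...,1])<.06)
    p=C[m];(c,r)=cv2.minEnclosingCircle(p[:,:2].astype(np.float32))
    print(nm,len(p),c,r,'disp',D.T@(np.array(c)-O),np.median(p[:,2]))
    near=(abs(C[...,0]-.634)<.03)&(abs(C[...,1]-.02)<.03)&(C[...,2]<.14)
    print('plunger top',np.nanpercentile(C[near][:,2],[90,98]))
red(s,'side');red(snapshot('top'),'top')
st=monitor.get_state();print(st['tool_pos'])
E
```

```text
side 109 (0.4976668953895569, 0.0034206241834908724) 0.019916677847504616 disp [-0.05746209  0.00331559] 0.05888129488651832
plunger top [0.13159245 0.13373138]
top 0 (0.0, 0.0) 0.0 disp [-0.55033191  0.07233287] nan
plunger top [0.00016873 0.00087212]
[0.63249101 0.0205176  0.26636559]
  return _methods._mean(a, axis=axis, dtype=dtype,
  ret = ret.dtype.type(ret / rcount)
```

View pics/d.png

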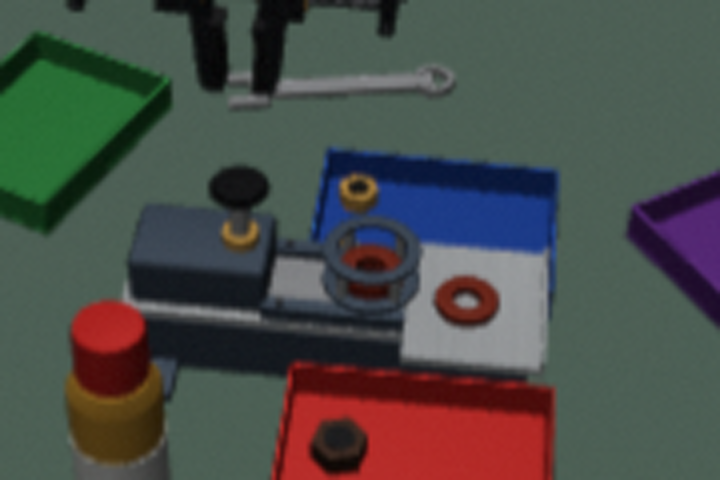

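One washer lies on the plate (crop 467,300) at dispenser x≈-58, y≈0 mm. The plunger is back up (238,185), and the rest of the stack is in the magazine. I'll approach the plate from the red side with the fingers 16 mm apart.

```bash
python3 -c "
from h import *
plan(dw(-.060,.041),.24,4)"
```

```text
[[1.01, -3.46, 0.66, -0.0, -0.0, 0.0], [1.01, -3.46, 0.66, -0.0, -0.0, 0.0], [1.02, -3.46, 0.67, -0.001, -0.0, 0.001], [1.01, -3.46, 0.66, -0.0, -0.0, 0.0]]
goal [0.4897 0.0403 0.24  ] end [0.4896 0.0403 0.24  ]
```

carry_out:
  motion: [1.0,-3.5,0.7,0,0,0,1.0,-3.5,0.7,0,0,0,1.0,-3.5,0.6,0,0,0,1.0,-3.4,0.6,0,0,0,0,0,3.0,0,0,0,0,0,3.0,0,0,0,0,0,3.0,0,0,0,0,0,1.0,0,0,0]

```text
clock: 7.35
tool_pos: [0.4883, 0.0396, 0.1388]
eef_rot: [0.653, 0.757, -0.002, -0.002]
contact_force: [-0.4, -0.2, -0.5]
opening: 0.179
```

```bash
python3 - <<'E'
from h import *
s=snapshot('side');f=s['frame']
cv2.imwrite('pics/e.png',cv2.resize(f[140:260,200:380],None,fx=4,fy=4,interpolation=cv2.INTER_CUBIC)[...,::-1])
st=monitor.get_state();print(st['tool_pos'],st['contact_force'],D.T@(st['tool_pos'][:2]-O))
plan(dw(-.060,.041),.117,2)
E
```

```text
[0.48840307 0.03959576 0.13857885] [-0.63035095 -0.0449622  -1.18777446] [-0.06136453  0.04045358]
[[0.03, 0.07, 1.08, -0.002, -0.0, 0.001], [0.02, 0.07, 1.08, -0.002, -0.0, 0.0]]
goal [0.4897 0.0403 0.117 ] end [0.4896 0.0403 0.117 ]
```

View pics/e.png

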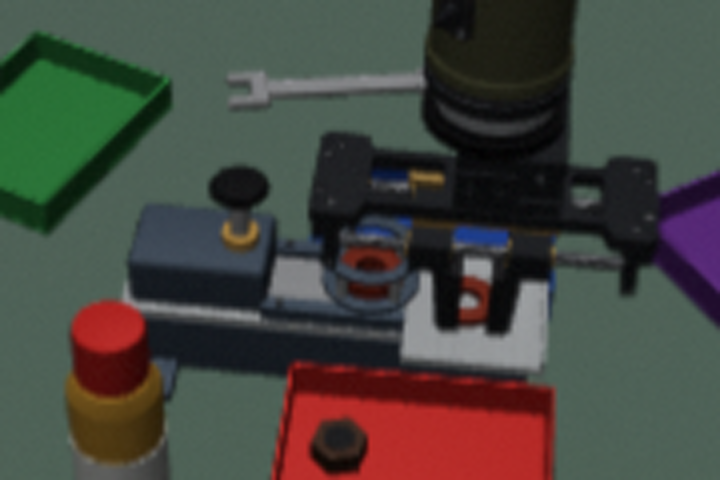

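```bash
python3 - <<'E'
from h import *
s=snapshot('side');C=cloud(s);st=monitor.get_state()
for u,v in((357,210),(357,212),(357,208),(358,206),(354,205),(310,221),(325,222)): 
    p=C[v,u];print(u,v,p.round(3),'rel z',(p[2]-st['tool_pos'][2]).round(3),(D.T@(p[:2]-st['tool_pos'][:2])).round(3))
E
```

```text
357 210 [0.402 0.06  0.152] rel z 0.012 [-0.083  0.033]
357 212 [0.401 0.063 0.148] rel z 0.009 [-0.083  0.036]
357 208 [0.403 0.065 0.162] rel z 0.022 [-0.081  0.037]
358 206 [0.402 0.061 0.164] rel z 0.024 [-0.083  0.033]
354 205 [0.411 0.052 0.157] rel z 0.017 [-0.076  0.024]
310 221 [0.503 0.053 0.082] rel z -0.058 [0.016 0.011]
325 222 [0.469 0.047 0.083] rel z -0.057 [-0.018  0.01 ]
```

The brackets at the body's ends stay above the TCP plane, so they clear the magazine. I'll descend to tip height ≈ 53 mm.

carry_out:
  motion: [0,0.1,1.1,0,0,0,0,0,0.9,0,0,0,0,0,0.1,0,0,0,0,0,0,0,0,0]

```text
clock: 7.95
tool_pos: [0.4907, 0.0399, 0.1198]
eef_rot: [0.653, 0.757, 0.0, 0.0]
contact_force: [1.0, 1.0, 0.1]
opening: 0.183
```

carry_out:
  motion: [0,0,0.2,0,0,0,0,0,0,0,0,0]

```text
clock: 8.2
tool_pos: [0.4907, 0.0398, 0.1178]
eef_rot: [0.653, 0.757, 0.0, 0.0]
contact_force: [-0.1, -0.2, -0.4]
opening: 0.18
```

```bash
python3 - <<'E'
from h import *
import time
for i in range(3):
    s=snapshot('side');st=monitor.get_state();print(st['tool_pos'],st['contact_force'],D.T@(st['tool_pos'][:2]-O))
plan(dw(-.060,-.055),st['tool_pos'][2],4)
E
```

```text
[0.49072939 0.03985167 0.11779989] [-0.01740344  0.41996413  0.02883879] [-0.05902573  0.04036832]
[0.49071005 0.03988103 0.11778752] [-0.97734115  0.44068008 -0.1762516 ] [-0.0590406   0.04040019]
[0.49071836 0.0398984  0.11782092] [-0.44156419 -0.09607407  0.00590932] [-0.05902985  0.04041616]
[[-2.39, -0.03, -0.0, 0.0, -0.0, 0.0], [-2.38, -0.03, -0.0, 0.0, -0.0, 0.0], [-2.39, -0.02, -0.0, 0.0, -0.0, 0.001], [-2.38, -0.02, -0.0, 0.0, -0.0, 0.0]]
goal [ 0.5036 -0.0546  0.1178] end [ 0.5037 -0.0546  0.1178]
```

carry_out:
  motion: [-0.7,0,0.1,0,0,0,-0.7,0,0,0,0,0,-1.0,0,0,0,0,0,-1.5,0,0,0,0,0,-1.8,0,0,0,0,0,-2.0,0,0,0,0,0,-2.0,0,0,0,0,0,0,0,0,0]

```text
$.motion: bad value
```

```bash
python3 - <<'E'
from h import *
s=snapshot('side');f=s['frame'];t=snapshot('top')
k=lambda f,a,b,c,d:cv2.resize(f[a:b,c:d],(400,300),interpolation=cv2.INTER_CUBIC)
cv2.imwrite('pics/f.png',np.hstack([k(f,140,260,220,380),k(t['frame'],150,285,200,380)])[...,::-1])
st=monitor.get_state();print(st['tool_pos'],st['contact_force'],D.T@(st['tool_pos'][:2]-O))
E
```

```text
[0.49065883 0.03987197 0.11775122] [-0.35624701 -0.44375863 -0.53546839] [-0.05909258  0.04039867]
```

View pics/f.png

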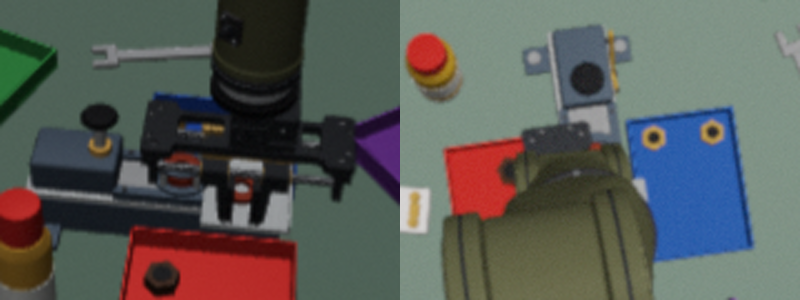

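The move call was refused ("$.motion: bad value") and the arm hasn't moved. The picture shows the fingers still behind the washer (left half, 240,190). I'll resend the push in two shorter calls.

carry_out:
  motion: [-0.7,0,0.1,0,0,0,-0.7,0,0,0,0,0,-1.0,0,0,0,0,0,-1.5,0,0,0,0,0]

```text
clock: 8.95
tool_pos: [0.4965, 0.0005, 0.1167]
eef_rot: [0.653, 0.757, 0.0, -0.0]
contact_force: [0.4, -0.2, 0.1]
opening: 0.18
```

carry_out:
  motion: [-1.7,0,0,0,0,0,-2.0,0,0,0,0,0,-2.0,0,0,0,0,0,0,0,0,0,0,0]

```text
clock: 9.45
tool_pos: [0.5048, -0.0579, 0.1168]
eef_rot: [0.655, 0.756, -0.0, 0.001]
contact_force: [0.3, 0.5, 0.1]
opening: 0.181
```

```bash
python3 - <<'E'
from h import *
s=snapshot('side');f=s['frame'];t=snapshot('top')
k=lambda f,a,b,c,d:cv2.resize(f[a:b,c:d],(400,300),interpolation=cv2.INTER_CUBIC)
cv2.imwrite('pics/g.png',np.hstack([k(f,140,260,220,380),k(t['frame'],150,285,200,380)])[...,::-1])
st=monitor.get_state();print(st['tool_pos'],st['contact_force'],D.T@(st['tool_pos'][:2]-O))
E
```

```text
[ 0.50458938 -0.05509967  0.11666987] [-0.00957444  0.37787792 -0.49213671] [-0.0591269  -0.05558919]
```

View pics/g.png

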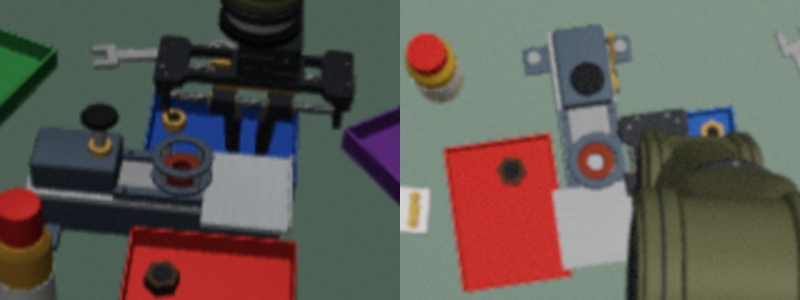

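The plate is empty and the washer has dropped on the blue side. Next I lift straight up, draw back towards the robot and check.

carry_out:
  motion: [0,0,-3,0,0,0,0,0,-4,0,0,0,0,0,-5,0,0,0,0,0,-5,0,0,0,4,0,0,0,0,0,5,0,0,0,0,0,5,0,0,0,0,0,5,0,0,0,0,0]

```text
clock: 10.55
tool_pos: [0.4758, 0.1354, 0.2867]
eef_rot: [0.653, 0.758, 0.0, -0.0]
contact_force: [0.7, -0.2, -0.7]
opening: 0.179
```

carry_out:
  motion: [5,0,0,0,0,0,5,0,0,0,0,0,4,0,0,0,0,0,0,0,0,0,0,0]

```text
clock: 11.05
tool_pos: [0.4541, 0.2764, 0.2864]
eef_rot: [0.65, 0.76, 0.001, -0.001]
contact_force: [0.5, 0.2, -0.5]
opening: 0.188
```

```bash
python3 - <<'E'
from h import *
s=snapshot('side');t=snapshot('top')
k=lambda f,a,b,c,d:cv2.resize(f[a:b,c:d],(400,400),interpolation=cv2.INTER_CUBIC)
cv2.imwrite('pics/i.png',np.hstack([k(s['frame'],140,330,175,365),k(t['frame'],120,320,190,390)])[...,::-1])
f=t['frame'].astype(int);C=cloud(t)
m=(f[...,0]>f[...,2]+35)&(C[...,0]>.44)&(C[...,0]<.63)&(C[...,1]<-.04)&(C[...,1]>-.17)&(abs(C[...,2])<.06)
n,l,stt,_=cv2.connectedComponentsWithStats(m.astype(np.uint8))
for i in range(1,n):
    if stt[i,4]>15: p=C[l==i];print(len(p),np.median(p,0).round(3),p[:,2].min().round(3),p[:,2].max().round(3),cv2.minEnclosingCircle(p[:,:2].astype(np.float32)))
b=(f[...,2]>f[...,0]+50)&(f[...,2]>f[...,1]+40)&(abs(C[...,0]-.54)<.12)&(abs(C[...,1]+.12)<.12)
print('blue',cv2.minAreaRect(C[b][:,:2].astype(np.float32)))
st=monitor.get_state();print(st['clock'],st['tool_pos'])
E
```

```text
61 [ 0.593 -0.124  0.016] 0.009 0.023 ((0.5953988432884216, -0.12390033155679703), 0.012462439946830273)
62 [ 0.588 -0.059  0.015] 0.008 0.022 ((0.5881703495979309, -0.05877338722348213), 0.01230692584067583)
97 [ 0.508 -0.07   0.011] 0.003 0.016 ((0.5059700012207031, -0.06580635905265808), 0.018235506489872932)
blue ((0.5361533164978027, -0.09759357571601868), (0.15837177634239197, 0.11995664983987808), 8.21796989440918)
11.15 [0.45547249 0.27168013 0.2864735 ]
```

View pics/i.png

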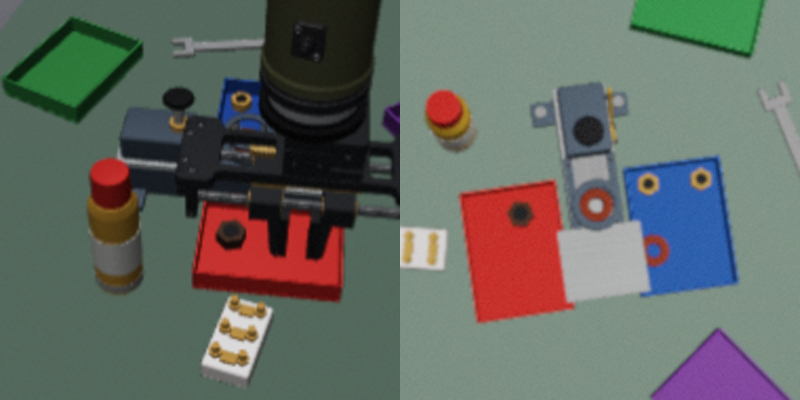

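The washer lies flat in the blue tray (right half, 655,250; top at about 11 mm). The tray, the nuts and everything else visible are unchanged, and the arm touches nothing.

```bash
python3 -c "
from h import *
print(workorder.finish_job())"
```

```text
the job is handed in; nothing more can be done
None
```

I pressed the plunger once to its hard stop: the force reached 13 N, above the 7.5 N spring, at about 24 mm of travel. I let it spring back, and exactly one washer came out. I pushed that washer off the plate's -y edge with the fingertips 16 mm apart, and it dropped into the blue kit tray. I handed the job in at about 11 s.

- **Washer:** it lies at about (0.508, -0.066) in the blue tray, with its top at about 11 mm, which is right for lying flat on the tray floor.
- **Surroundings:** the blue tray matches its first measurement to within 1 mm, and both brass nuts are within 1–2 mm of theirs. The rest looks unmoved in the pictures; I did not re-measure it.
- **Plunger and magazine:** the plunger was back up at about 131 mm after the press, and the rest of the stack is still in the magazine. I did not count those washers.
- **Problems:** one push call was refused ("bad value", nothing moved), so I resent it in two parts. The side camera read about 3 to 5 mm high in y compared with the top camera. I went with the top camera, which fitted the given sizes.

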